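# Load slide mailers into the microscope's feed chute

### The job

Load the two blue-capped slide mailers into the sloping gravity chute: both lying label up with the blue cap end leading downhill, queued one behind the other at the bottom of the chute, the first against the end stop. Leave the yellow-capped mailer where it is.

Things in the scene. Friction and masses are not known exactly. Their poses are not given: they have to be found in the camera images.
- blue_a_center (a point): One of the two blue-capped mailers to load: slide mailer, a closed flat plastic box 80 (x) by 32 (y) by 20 mm (z), 50 g, white, a blue cap over 22 mm of one end, a paper label on its upper face. Starts flat on the table, label up. This point is its centre, 10 mm above its underside; +x points to the capped end, +z out of the label
- blue_b_center (a point): The other blue-capped mailer to load, the same as the first: slide mailer, a closed flat plastic box 80 (x) by 32 (y) by 20 mm (z), 50 g, white, a blue cap over 22 mm of one end, a paper label on its upper face. Starts flat on the table, label up. This point is its centre, 10 mm above its underside; +x points to the capped end, +z out of the label
- yellow_center (a point): The yellow-capped mailer that stays where it is: slide mailer, a closed flat plastic box 80 (x) by 32 (y) by 20 mm (z), 50 g, white, a yellow cap over 22 mm of one end, a paper label on its upper face. Starts flat on the table, label up. This point is its centre, 10 mm above its underside; +x points to the capped end, +z out of the label
- chute: Fixed polished steel chute with green walls on a grey foot. Origin on the table under the entry point; +x level in the downhill direction, z up, y = 0 the centre line. Floor slopes down 22 deg (0.384 rad) to +x. Walls 14 mm high: from 30 to 80 mm down the slope a funnel 104 to 40 mm wide, then a 40 mm wide channel to the stop at 250 mm. Queued mailers' centres: (198, 0, 46), (124, 0, 76) mm
- chute_entry (a point): Entry point, on the chute's sloping loading floor, 115 mm above the table; axes as the chute's (not tilted). The floor is 120 mm wide here, without walls from 60 mm uphill to 30 mm downhill of it. A mailer let go centred here, long side downhill, on the slope or up to 10 mm above it, slides by itself to the stop or the queue in about 1 s
Not all that is in view belongs to the job. Leave any green or purple look-alike of the part that bears blue_a_center alone. What is shaped like the part that bears blue_b_center but red is not meant.

How it is judged:
By the outcome, as a careful person would: the job done as asked, in the order asked, and still so for the second after the job is handed in, with the robot touching nothing.
It also fails if it takes over 54 s, if anything falls off the work surface, if the arm or the gripper's body presses on something with over 40 N, if the wrist force passes 120 N, or if a joint passes its speed limit or range.

### The arm

A 7-joint arm with a two-finger parallel gripper is mounted at the origin on the work surface. World frame = base frame: x ahead of the robot, y to its left, z up, the work surface at z = 0. Lengths are in m, angles in rad, forces in N, time in s.
With the tool pointing down it reaches from about 0.4 to 0.85 m from the base axis. Payload 10.4 kg.
Tool frame: the origin (TCP) lies midway between the tips of the shut fingers; the grasp point (between the pads) lies 19 mm behind it; z points along the fingers, y is the line along which they close (so a half turn about z gives the same grasp; the last joint's range is limited). The gripper opens to 87 mm and grips with 3 to 60 N. Pads are 19 mm wide; open, the fingers measure 117 mm over their backs; the gripper's body (75 mm by 190 mm) begins 51 mm behind the grasp point.
Start: joints at [-1.354, 0.332, -0.065, 1.46, 0.022, 1.35, -0.088], TCP at [0.148, 0.607, 0.223] pointing down, gripper open.
Joint ranges: [-2.6, 2.6], [-0.5, 2.12], [-1.47, 1.34], [0.16, 2.42], [-1.27, 4.41], [0.06, 2.06], [-2.6, 2.6]. Speed limits (rad/s): [2.22, 2.22, 2.79, 2.79, 3.14, 3.14, 3.14].

### API

Orientations are given as a unit quaternion [x, y, z, w].
In Python, from bench import r gives the robot as it stands.
- The arm moves only by the tool arm_command, never from a script. Its arguments are lists of equal length, an entry for each row: "xyz": the shift along the world's x, y, z in m, a list of three; "rot": the turn, a rotation vector about the world's x, y, z in rad, a list of three. In form: {"xyz": [[tx, ty, tz], ...], "rot": [[ax, ay, az], ...]}. A call has 1 to 20 rows; each row is the pose to reach, as a shift and turn from the pose commanded when the call began; what a row does not reach only later rows make up. A row lasts 1/12 s, in which the tool goes at most 41.7 mm and 7.16 degrees, less where a joint would pass 70% of its speed; a pose out of reach is approached as far as the arm can. A call with a gripper value outside its range is refused whole. "grip" is the opening, from 0 (shut) to 1 (fully open), set as the call begins (left out, the last holds). The fingers move at their own pace and stop on an object; "squeeze" is the grip in N (left out, the last holds). Time passes only in rows, so rows that repeat a pose let the fingers close. It gives the time, the measured TCP pose, the force, the opening and the grip force at its end, in the units of the state.
- r.read_state(): the state, without advancing time (a new reading comes with each control period).
- r.camera(name): name is "scene" or "top"; returns the picture (480x640x3 uint8, red, green, blue); there is no depth.
- r.camera_model(name): a dict with "fx", "fy", "cx", "cy" (pixels), "T" (4x4, takes a point from camera to world coordinates). Camera axes: x right, y up, looking along -z (the intrinsics and any distortion apply to the point x, -y, -z); pixel columns grow to the right and rows downward; lengths in m; the calibration is good to about 2 mm. A picture is of the moment at which its call begins. camera_model takes no time and is no camera call.
- r.close_job(): hands the job in; it is judged then, once.
Trained networks look in the newest picture that a camera, given by its name, has taken for a name from the list of things; names that differ only in an ending like _2 or _b are one class to them, and where a whole thing is asked for, a point or a joint stands for the part that bears it (a point fixed in the world has none). Each returns a list of dicts, best first, with "conf" (0 to 1); they miss things now and then, are a little off and sometimes report something else, mostly with a low value. They report only what shows in the picture. A call takes as long as a camera call. They do not tell look-alikes from the thing itself.
- r.look_for(label, camera): "at" ([x, y, z] in m, in the coordinates of the camera as it stood for that picture, good to about 4 mm: the middle of the surface that is visible of it).
- r.spot_point(label, camera): "at" ([x, y, z] in m, in the coordinates of the camera as it stood for that picture, good to about 4 mm: a listed point, or the origin of a listed thing).
The state is a dict: "time": time; "joint_positions": joint angles; "joint_vel": joint speeds; "joint_torque": joint torques, N m; "ee_pos": TCP position; "eef_rot": TCP orientation; "ft_force": force on the tool from outside, world axes, zero at the start; "torque": the same for the moment, N m; "width": finger opening in m; "grip_force": force on a finger pad.
Only numpy, scipy, OpenCV 4.12 (cv2) and the standard library are available. Lean on these libraries where they do the work, as an engineer would, in place of code of your own. Each camera call takes 0.05 s, during which the arm holds its last target. There are 200 camera calls.

## Working session

There is one attempt and no reset: what is moved stays moved. The work goes in short steps, Python scripts to look and compute and a tool call to move; the robot and the scene stay as the last step left them, time stands still between calls to the robot, and variables do not carry over. Pictures are saved under pics/ and viewed, at most 10 in all, crops included, and the job is handed in when it is done.

Besides the shell and the picture viewer there is one more tool, called after "Request:" as name(argument=value, ...), one argument or row to a line, values as JSON. arm_command: Moves the arm, as the interface text tells. Its arguments: {"type":"object","properties":{"xyz":{"type":"array"},"rot":{"type":"array"},"grip":{"type":"number"},"squeeze":{"type":"number"}},"required":["xyz","rot"]}

```bash
mkdir -p pics; cat > h.py <<'E'
import numpy as np, cv2
from bench import r
def w(cam,p):
    T=np.array(r.camera_model(cam)["T"]); return (T@np.append(p,1))[:3]
def plane(cam,u,v,z):
    m=r.camera_model(cam);T=np.array(m["T"])
    d=T[:3,:3]@np.array([(u-m["cx"])/m["fx"],-(v-m["cy"])/m["fy"],-1]);o=T[:3,3]
    return o+d*(z-o[2])/d[2]
def pix(cam,P):
    m=r.camera_model(cam);T=np.linalg.inv(np.array(m["T"]));p=T@np.append(P,1)
    return m["cx"]-m["fx"]*p[0]/p[2], m["cy"]+m["fy"]*p[1]/p[2]
def snap(cam,name):
    im=np.array(r.camera(cam)); cv2.imwrite(f"pics/{name}.png",im[:,:,::-1]); return im
E
python3 - <<'E'
from h import *
np.set_printoptions(precision=4,suppress=True)
for c in("top","scene"):
    snap(c,c+"0"); print(c,{k:v for k,v in r.camera_model(c).items()})
    for l in("blue_a_center","yellow_center","chute","chute_entry"):
        for d in r.spot_point(l,c): 
            p=w(c,d["at"]);print(c,l,round(d["conf"],2),p,np.round(pix(c,p)))
s=r.read_state();print(s["time"],s["ee_pos"],s["eef_rot"])
E
```

```text
top {'fx': 568.4722325364924, 'fy': 568.4722325364924, 'cx': 320.56842070576045, 'cy': 233.39509629309882, 'T': array([[ 0.0296,  0.9926, -0.1175,  0.4102],
       [-0.9995,  0.0283, -0.0123, -0.1755],
       [-0.0088,  0.1178,  0.993 ,  1.1382],
       [ 0.    ,  0.    ,  0.    ,  1.    ]])}
top blue_a_center 0.86 [ 0.5785 -0.1116  0.0097] [296. 215.]
top blue_a_center 0.83 [ 0.6545 -0.0039  0.0116] [244. 177.]
top blue_a_center 0.75 [ 0.5223 -0.0052  0.0129] [242. 242.]
top yellow_center 0.9 [ 0.5566 -0.241   0.0085] [360. 228.]
top chute 0.62 [ 0.5506  0.1441 -0.0017] [170. 226.]
top chute_entry 0.74 [0.5503 0.1415 0.1174] [154. 218.]
scene {'fx': 446.9772452130625, 'fy': 446.9772452130625, 'cx': 321.985644530048, 'cy': 241.8949828833461, 'T': array([[ 0.535 , -0.4822,  0.6937,  1.068 ],
       [ 0.8448,  0.3136, -0.4336, -0.4843],
       [-0.0085,  0.818 ,  0.5751,  0.5451],
       [ 0.    ,  0.    ,  0.    ,  1.    ]])}
scene blue_a_center 0.96 [ 0.66   -0.0007  0.013 ] [431. 291.]
scene blue_a_center 0.83 [ 0.575  -0.1073  0.0114] [355. 286.]
scene blue_a_center 0.78 [ 0.5233 -0.0007  0.0151] [383. 252.]
scene yellow_center 0.78 [ 0.5588 -0.2363  0.0071] [288. 310.]
scene chute 0.88 [0.5508 0.1401 0.002 ] [443. 241.]
scene chute_entry 0.58 [0.5444 0.1423 0.1165] [450. 192.]
scene chute_entry 0.53 [ 0.5757 -0.1076  0.0136] [355. 286.]
0.5 [0.1484 0.6071 0.2225] [ 0.1196  0.9928  0.     -0.    ]
```

View pics/top0.png

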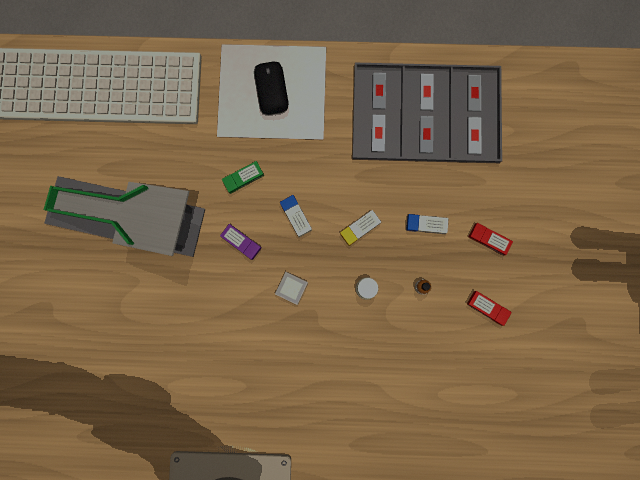

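View pics/scene0.png

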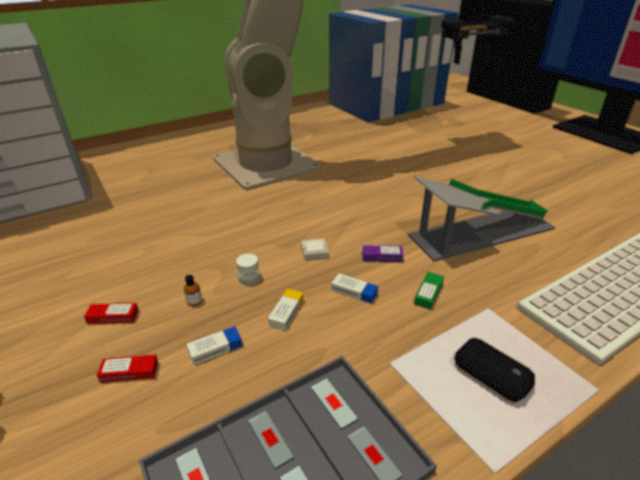

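The top view shows the blue mailers at (296,216), with its cap at upper left (289,202), and at (427,224), with its cap at left (413,223). The yellow one is at (360,228). The chute runs left from its entry near (155,218) to the stop near (50,198). Next I measure these precisely.

```bash
cat > m.py <<'E'
from h import *
from scipy.optimize import minimize
def mailers(im,boxes,cam="top"):
    hsv=cv2.cvtColor(im,cv2.COLOR_RGB2HSV).astype(int);H,S,V=hsv[...,0],hsv[...,1],hsv[...,2]
    blue=(H>95)&(H<125)&(S>120); white=(S<60)&(V>110)
    for(u0,u1,v0,v1)in boxes:
        b=np.zeros(blue.shape,bool);b[v0:v1,u0:u1]=1
        m=((blue|white)&b).astype(np.uint8);m=cv2.morphologyEx(m,cv2.MORPH_CLOSE,np.ones((3,3)))
        n,l,st,_=cv2.connectedComponentsWithStats(m);k=1+np.argmax(st[1:,4])
        ys,xs=np.where(l==k);P=np.array([plane(cam,x,y,.01)[:2] for x,y in zip(xs,ys)])
        (c,s,a)=cv2.minAreaRect((P*1000).astype(np.float32));
        yb,xb=np.where(blue&b);B=np.mean([plane(cam,x,y,.01)[:2] for x,y in zip(xb,yb)],0)
        e=cv2.PCACompute((P),None)[1][0];e=e*np.sign(e@(B-P.mean(0)))
        print("mailer",np.array(c)/1000,P.mean(0),s,"pca yaw",np.arctan2(e[1],e[0]),"blue yaw",np.arctan2(*(B-P.mean(0))[::-1]),"ma",a)
def chute(im,x0,cam="top"):
    hsv=cv2.cvtColor(im,cv2.COLOR_RGB2HSV).astype(int);H,S=hsv[...,0],hsv[...,1]
    g=((H>45)&(H<85)&(S>120)); m=np.zeros_like(g);m[150:270,20:200]=1;g&=m
    dt=cv2.distanceTransform((~g).astype(np.uint8),cv2.DIST_L2,5);ca,sa=np.cos(.384),np.sin(.384)
    def model(p):
        L=[]
        for sg in(1,-1):
            for A,B in(((30,52),(80,20)),((80,20),(250,20))):
                for t in np.linspace(0,1,40):
                    s,y=[(1-t)*A[i]+t*B[i] for i in(0,1)];L.append((s,sg*(y+2)))
        for y in np.linspace(-20,20,15):L.append((252,y))
        L=np.array(L)/1000;X=L[:,0]*ca+.014*sa;Z=.115-L[:,0]*sa+.014*ca;Y=L[:,1]
        c,s=np.cos(p[2]),np.sin(p[2]);return np.c_[p[0]+c*X-s*Y,p[1]+s*X+c*Y,Z]
    f=lambda p:np.mean([np.minimum(cv2.remap(dt.astype(np.float32),np.float32([[u]]),np.float32([[v]]),1)[0,0],15) for u,v in(pix(cam,q) for q in model(p))])
    best=min((minimize(f,[x0[0],x0[1],y],method="Nelder-Mead",options=dict(initial_simplex=[[x0[0],x0[1],y],[x0[0]+.01,x0[1],y],[x0[0],x0[1]+.01,y],[x0[0],x0[1],y+.1]])) for y in(1.2,1.4,1.6)),key=lambda o:o.fun)
    print("chute",best.x,best.fun);return [pix(cam,q) for q in model(best.x)]
E
python3 - <<'E'
from m import *
np.set_printoptions(precision=4,suppress=True)
im=cv2.imread("pics/top0.png")[:,:,::-1].copy()
mailers(im,[(270,325,185,245),(395,460,205,245)])
q=chute(im,(.549,.1418))
o=im[:,:,::-1].copy()
for u,v in q:cv2.circle(o,(int(u),int(v)),0,(0,0,255),-1)
cv2.imwrite("pics/c1.png",cv2.resize(o[150:280,20:460],None,fx=1.8,fy=1.8,interpolation=0))
E
```

```text
mailer [ 0.5788 -0.1097] [ 0.579  -0.1097] (79.2640609741211, 31.195112228393555) pca yaw 0.5317176171368498 blue yaw 0.5325003629450011 ma 30.386178970336914
mailer [ 0.5704 -0.3738] [ 0.5699 -0.3735] (80.89818572998047, 32.261260986328125) pca yaw 1.506664857404899 blue yaw 1.5111454159999358 ma 87.35181427001953Traceback (most recent call last):
  File "<stdin>", line 5, in <module>
  File "m.py", line 29, in chute
    best=min((minimize(f,[x0[0],x0[1],y],method="Nelder-Mead",options=dict(initial_simplex=[[x0[0],x0[1],y],[x0[0]+.01,x0[1],y],[x0[0],x0[1]+.01,y],[x0[0],x0[1],y+.1]])) for y in(1.2,1.4,1.6)),key=lambda o:o.fun)
  File "m.py", line 29, in <genexpr>
    best=min((minimize(f,[x0[0],x0[1],y],method="Nelder-Mead",options=dict(initial_simplex=[[x0[0],x0[1],y],[x0[0]+.01,x0[1],y],[x0[0],x0[1]+.01,y],[x0[0],x0[1],y+.1]])) for y in(1.2,1.4,1.6)),key=lambda o:o.fun)
              ~~~~~~~~^^^^^^^^^^^^^^^^^^^^^^^^^^^^^^^^^^^^^^^^^^^^^^^^^^^^^^^^^^^^^^^^^^^^^^^^^^^^^^^^^^^^^^^^^^^^^^^^^^^^^^^^^^^^^^^^^^^^^^^^^^^^^^^^^^^^^^^^^^^^^^^^^^^
    res = _minimize_neldermead(fun, x0, args,
[... 287 characters left out ...]
,15) for u,v in(pix(cam,q) for q in model(p))])
                                                                                                                             ^^^^^^^^^^^^^^^^^^^^^^^^^^^^^^
  File "m.py", line 28, in <genexpr>
    f=lambda p:np.mean([np.minimum(cv2.remap(dt.astype(np.float32),np.float32([[u]]),np.float32([[v]]),1)[0,0],15) for u,v in(pix(cam,q) for q in model(p))])
                                                                                                                              ~~~^^^^^^^
  File "h.py", line 10, in pix
    m=r.camera_model(cam);T=np.linalg.inv(np.array(m["T"]));p=T@np.append(P,1)
ValueError: time passes only in moves, steps and waits
```

```bash
sed -i 's/r.camera_model(cam)/cm(cam)/; s/^def w/import functools\n@functools.cache\ndef cm(c): return r.camera_model(c)\ndef w/' h.py
python3 - <<'E'
from m import *
from scipy.spatial.transform import Rotation as R
np.set_printoptions(precision=4,suppress=True)
im=cv2.imread("pics/top0.png")[:,:,::-1].copy()
q=chute(im,(.549,.1418))
o=im[:,:,::-1].copy()
for u,v in q:cv2.circle(o,(int(u),int(v)),0,(0,0,255),-1)
cv2.imwrite("pics/c1.png",cv2.resize(o[150:280,20:230],None,fx=3.5,fy=3.5,interpolation=0))
s=r.read_state();print(s["time"],s["ee_pos"],s["width"],R.from_quat(s["eef_rot"]).as_matrix())
E
```

```text
chute [0.5504 0.142  1.3788] 0.0
0.5 [0.1484 0.6071 0.2225] 0.0870197777030924 [[-0.9714  0.2375 -0.    ]
 [ 0.2375  0.9714  0.    ]
 [ 0.      0.     -1.    ]]
```

View pics/c1.png

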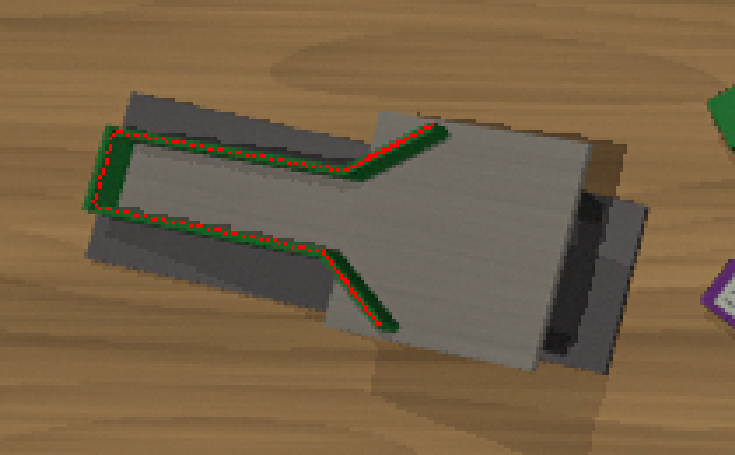

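Request:
arm_command(
  xyz=[
    [0.43,-0.717,0],
    [0.43,-0.717,0],
    [0.43,-0.717,0],
    [0.43,-0.717,0],
    [0.43,-0.717,0],
    [0.43,-0.717,0],
    [0.43,-0.717,0],
    [0.43,-0.717,0],
    [0.43,-0.717,0],
    [0.43,-0.717,0],
    [0.43,-0.717,0],
    [0.43,-0.717,0],
    [0.43,-0.717,0],
    [0.43,-0.717,0],
    [0.43,-0.717,0],
    [0.43,-0.717,0],
    [0.43,-0.717,0],
    [0.43,-0.717,0],
    [0.43,-0.717,0],
    [0.43,-0.717,0],
  ],
  rot=[
    [0,0,-0.12],
    [0,0,-0.24],
    [0,0,-0.36],
    [0,0,-0.48],
    [0,0,-0.6],
    [0,0,-0.72],
    [0,0,-0.84],
    [0,0,-0.96],
    [0,0,-1.08],
    [0,0,-1.2],
    [0,0,-1.32],
    [0,0,-1.44],
    [0,0,-1.56],
    [0,0,-1.68],
    [0,0,-1.8],
    [0,0,-1.92],
    [0,0,-2.04],
    [0,0,-2.16],
    [0,0,-2.28],
    [0,0,-2.37],
  ],
  grip=0.8,
)

```text
time: 2.17
ee_pos: [0.578, -0.1092, 0.223]
eef_rot: [0.966, 0.26, 0.001, 0.0]
ft_force: [-0.1, 0.5, 0.3]
width: 0.0694
grip_force: 0.0
```

Request:
arm_command(
  xyz=[
    [0,0,-0.04],
    [0,0,-0.08],
    [0,0,-0.12],
    [0,0,-0.155],
    [0,0,-0.185],
    [0,0,-0.205],
    [0,0,-0.215],
    [0,0,-0.219],
    [0,0,-0.219],
  ],
  rot=[
    [0,0,0],
    [0,0,0],
    [0,0,0],
    [0,0,0],
    [0,0,0],
    [0,0,0],
    [0,0,0],
    [0,0,0],
    [0,0,0],
  ],
)

```text
time: 2.92
ee_pos: [0.5771, -0.1076, 0.0036]
eef_rot: [0.965, 0.263, -0.0, 0.0]
ft_force: [-0.2, 0.5, -0.4]
width: 0.0697
grip_force: 0.0
```

Request:
arm_command(
  xyz=[
    [0,0,0],
    [0,0,0],
    [0,0,0],
    [0,0,0],
    [0,0,0],
    [0,0,0],
  ],
  rot=[
    [0,0,0],
    [0,0,0],
    [0,0,0],
    [0,0,0],
    [0,0,0],
    [0,0,0],
  ],
  grip=0,
  squeeze=15,
)

```text
time: 3.42
ee_pos: [0.5772, -0.1075, 0.0039]
eef_rot: [0.965, 0.263, 0.0, 0.0]
ft_force: [-0.3, 0.3, -0.4]
width: 0.0374
grip_force: 0.0
```

Request:
arm_command(
  xyz=[
    [0,0,0],
    [0,0,0],
    [0,0,0],
    [0,0,0],
  ],
  rot=[
    [0,0,0],
    [0,0,0],
    [0,0,0],
    [0,0,0],
  ],
)

```text
time: 3.75
ee_pos: [0.5772, -0.1076, 0.0038]
eef_rot: [0.965, 0.263, 0.0, 0.0]
ft_force: [0.4, 0.9, 2.9]
width: 0.0317
grip_force: 15.0
```

Request:
arm_command(
  xyz=[
    [0,0,0.03],
    [0,0,0.07],
    [0,0,0.11],
    [0,0,0.15],
    [0,0,0.18],
    [0,0,0.2],
    [0,0,0.2],
  ],
  rot=[
    [0,0,0],
    [0,0,0],
    [0,0,0],
    [0,0,0],
    [0,0,0],
    [0,0,0],
    [0,0,0],
  ],
)

```text
time: 4.33
ee_pos: [0.5789, -0.1081, 0.2081]
eef_rot: [0.965, 0.263, 0.003, 0.001]
ft_force: [0.4, -0.5, -0.6]
width: 0.0317
grip_force: 15.0
```

Request:
arm_command(
  xyz=[
    [-0.003,0.025,0],
    [-0.006,0.055,0],
    [-0.01,0.09,0],
    [-0.014,0.125,0],
    [-0.018,0.16,0],
    [-0.022,0.195,0],
    [-0.025,0.225,0],
    [-0.028,0.245,0],
    [-0.028,0.254,0],
    [-0.028,0.254,0],
  ],
  rot=[
    [0,0,0.1],
    [0,0,0.2],
    [0,0,0.3],
    [0,0,0.4],
    [0,0,0.5],
    [0,0,0.6],
    [0,0,0.7],
    [0,0,0.8],
    [0,0,0.847],
    [0,0,0.847],
  ],
)

```text
time: 5.17
ee_pos: [0.5479, 0.1495, 0.2023]
eef_rot: [0.769, 0.639, -0.001, -0.001]
ft_force: [-0.8, 0.9, -1.1]
width: 0.0318
grip_force: 15.0
```

Request:
arm_command(
  xyz=[
    [0,0,0],
    [0,0,0],
    [0,0,0],
    [0,0,0],
    [0,0,-0.01],
    [0,0,-0.02],
    [0,0,-0.03],
    [0,0,-0.03],
  ],
  rot=[
    [-0.06,0.012,0],
    [-0.14,0.027,0],
    [-0.22,0.043,0],
    [-0.3,0.058,0],
    [-0.36,0.07,0],
    [-0.377,0.073,0],
    [-0.377,0.073,0],
    [-0.377,0.073,0],
  ],
)

```text
time: 5.83
ee_pos: [0.548, 0.1449, 0.1709]
eef_rot: [0.758, 0.624, -0.149, 0.121]
ft_force: [0.2, -1.1, -1.3]
width: 0.0316
grip_force: 15.0
```

```bash
cat > s.py <<'E'
from h import *
from scipy.spatial.transform import Rotation as R
np.set_printoptions(precision=4,suppress=True)
s=r.read_state();M=R.from_quat(s["eef_rot"]).as_matrix()
c,sn=np.cos(1.3788),np.sin(1.3788);C=np.array([[c,sn,0],[-sn,c,0],[0,0,1]])
ca,sa=np.cos(.384),np.sin(.384)
E_=np.array([.5504,.142,.115]);p=C@(np.array(s["ee_pos"])-E_)
print(s["time"],s["ee_pos"],"slope coords",p[0]*ca-p[2]*sa,p[1],p[0]*sa+p[2]*ca)
Q=C@M;print(Q,s["joint_positions"],s["ft_force"])
E
python3 s.py
```

```text
5.8333 [0.548  0.1449 0.1709] slope coords -0.01869787472986604 0.0028739394440503614 0.05276044783698171
[[ 0.9266 -0.0021 -0.376 ]
 [-0.0011 -1.      0.0028]
 [-0.376  -0.0022 -0.9266]] [-0.8892  0.434   0.4888  1.5507  0.1143  1.431  -0.6393] [ 0.1807 -1.098  -1.2896]
```

Request:
arm_command(
  xyz=[
    [0.001,0,-0.015],
    [0.002,0,-0.03],
    [0.0025,0,-0.04],
    [0.0025,0,-0.046],
    [0.0025,0,-0.047],
    [0.0025,0,-0.047],
  ],
  rot=[
    [0,0,0],
    [0,0,0],
    [0,0,0],
    [0,0,0],
    [0,0,0],
    [0,0,0],
  ],
)

```text
time: 6.33
ee_pos: [0.5516, 0.146, 0.1269]
eef_rot: [0.758, 0.624, -0.147, 0.121]
ft_force: [-0.7, 0.4, 0.2]
width: 0.0318
grip_force: 15.0
```

```bash
python3 s.py; python3 -c "
from h import *
a=snap('scene','sc1');b=snap('top','tp1')
a=cv2.resize(a[120:270,370:570],None,fx=3,fy=3)[:, :400];a=cv2.resize(snap('scene','sc1')[110:270,370:570],(500,400));b=cv2.resize(b[140:290,20:220],(300,400))
cv2.imwrite('pics/d1.png',np.hstack([a,b])[:,:,::-1])"
```

```text
6.3333 [0.5516 0.146  0.1269] slope coords -0.0006132159930611011 -0.0004119189677539156 0.01255661355660592
[[ 0.9273 -0.0008 -0.3743]
 [-0.0009 -1.     -0.0002]
 [-0.3743  0.0005 -0.9273]] [-0.8788  0.4807  0.4781  1.5863  0.0987  1.3491 -0.6492] [-0.734   0.431   0.2275]
```

View pics/d1.png

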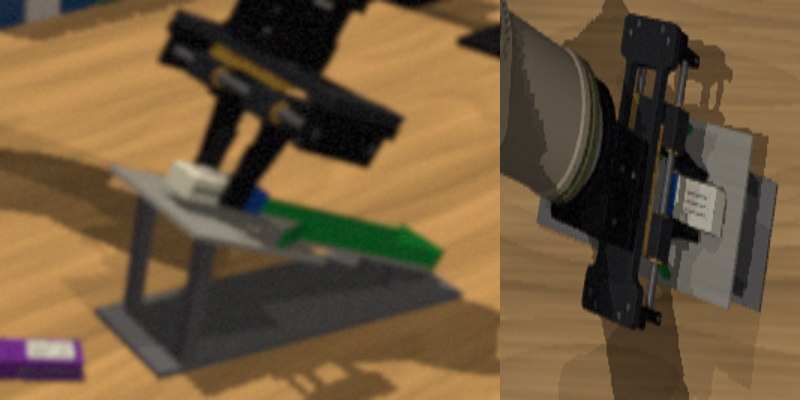

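The mailer is held level with the slope, cap downhill, just above the entry (about (250,190) in the left crop). I'll lower it and release.

Request:
arm_command(
  xyz=[
    [0,0,-0.003],
    [0,-0.001,-0.006],
    [0,-0.001,-0.006],
    [0,-0.001,-0.006],
  ],
  rot=[
    [0,0,0],
    [0,0,0],
    [0,0,0],
    [0,0,0],
  ],
)

```text
time: 6.82
ee_pos: [0.5514, 0.1453, 0.1204]
eef_rot: [0.757, 0.624, -0.147, 0.122]
ft_force: [1.4, -0.3, -1.8]
width: 0.0322
grip_force: 15.0
```

Request:
arm_command(
  xyz=[
    [0,0,0],
    [0,0,0],
    [0,0,0],
    [0,0,0],
    [0,0,0],
    [0,0,0],
    [0,0,0],
    [0,0,0],
    [0,0,0],
    [0,0,0],
    [0,0,0],
    [0,0,0],
  ],
  rot=[
    [0,0,0],
    [0,0,0],
    [0,0,0],
    [0,0,0],
    [0,0,0],
    [0,0,0],
    [0,0,0],
    [0,0,0],
    [0,0,0],
    [0,0,0],
    [0,0,0],
    [0,0,0],
  ],
  grip=0.8,
)

```text
time: 7.82
ee_pos: [0.5515, 0.1455, 0.1206]
eef_rot: [0.757, 0.624, -0.147, 0.122]
ft_force: [-1.4, 0.2, -0.0]
width: 0.0695
grip_force: 0.0
```

Request:
arm_command(
  xyz=[
    [0.002,0.01,0.03],
    [0.004,0.02,0.06],
    [0.004,0.02,0.1],
    [0.004,0.02,0.1],
    [0.004,0.02,0.1],
  ],
  rot=[
    [0,0,0],
    [0,0,0],
    [0.1,-0.019,0],
    [0.2,-0.039,0],
    [0.3,-0.058,0],
  ],
)

```text
time: 8.23
ee_pos: [0.5572, 0.1665, 0.2236]
eef_rot: [0.771, 0.636, -0.026, 0.025]
ft_force: [0.2, -0.4, 0.3]
width: 0.0693
grip_force: 0.0
```

```bash
python3 -c "
from h import *
a=snap('scene','sc2');b=snap('top','tp2')
a=cv2.resize(a[110:270,370:570],(500,400));b=cv2.resize(b[140:290,20:220],(300,400))
cv2.imwrite('pics/d2.png',np.hstack([a,b])[:,:,::-1])"; python3 s.py
```

```text
8.3333 [0.5567 0.1613 0.2228] slope coords -0.021715208682202402 -0.00247148090268552 0.10748475995443454
[[ 0.9973 -0.0069 -0.0731]
 [-0.0071 -1.     -0.0027]
 [-0.073   0.0032 -0.9973]] [-0.7957  0.2683  0.4815  1.5809 -0.0597  1.3561 -0.5122] [ 0.7953 -0.6262  0.1778]
```

View pics/d2.png

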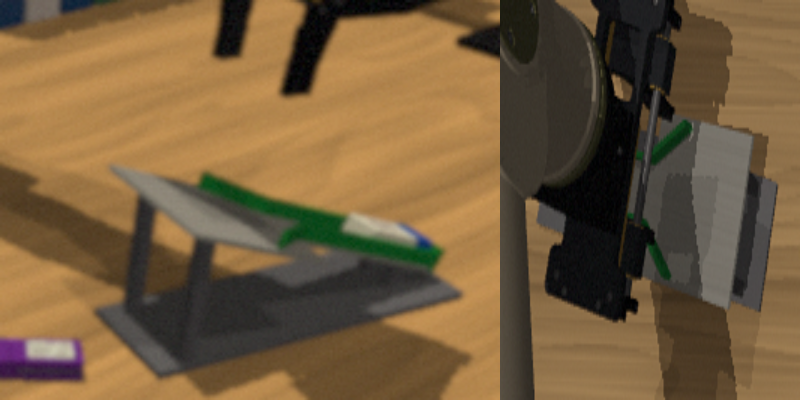

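The crop shows the first mailer at the bottom of the channel near (385,228), label up, with its blue end at the stop. Now I'll get the second one.

Request:
arm_command(
  xyz=[
    [0.001,-0.03,0],
    [0.002,-0.065,0],
    [0.003,-0.105,0],
    [0.004,-0.145,0],
    [0.005,-0.185,0],
    [0.006,-0.225,0],
    [0.007,-0.265,0],
    [0.008,-0.305,0],
    [0.009,-0.345,0],
    [0.01,-0.385,0],
    [0.011,-0.425,0],
    [0.012,-0.465,0],
    [0.013,-0.5,0],
    [0.013,-0.525,0],
    [0.0135,-0.537,0],
    [0.0135,-0.537,0],
    [0.0135,-0.537,0],
  ],
  rot=[
    [0.04,-0.005,0.064],
    [0.078,-0.01,0.128],
    [0.078,-0.01,0.128],
    [0.078,-0.01,0.128],
    [0.078,-0.01,0.128],
    [0.078,-0.01,0.128],
    [0.078,-0.01,0.128],
    [0.078,-0.01,0.128],
    [0.078,-0.01,0.128],
    [0.078,-0.01,0.128],
    [0.078,-0.01,0.128],
    [0.078,-0.01,0.128],
    [0.078,-0.01,0.128],
    [0.078,-0.01,0.128],
    [0.078,-0.01,0.128],
    [0.078,-0.01,0.128],
    [0.078,-0.01,0.128],
  ],
)

```text
time: 9.75
ee_pos: [0.5692, -0.3707, 0.2199]
eef_rot: [0.729, 0.684, -0.0, -0.001]
ft_force: [0.0, 0.3, 0.5]
width: 0.0696
grip_force: 0.0
```

```bash
python3 s.py
```

```text
9.75 [ 0.5692 -0.3707  0.2199] slope coords -0.5026029359971447 -0.11633502473582569 -0.08996708576219146
[[ 0.9918  0.1279  0.0004]
 [ 0.1279 -0.9918  0.0015]
 [ 0.0006 -0.0015 -1.    ]] [ 0.0444  0.5242  0.696   1.3316 -0.3312  1.4035  0.6645] [0.0268 0.2666 0.5035]
```

Request:
arm_command(
  xyz=[
    [0,-0.001,-0.04],
    [0,-0.002,-0.08],
    [0,-0.002,-0.12],
    [0,-0.002,-0.155],
    [0,-0.002,-0.185],
    [0,-0.002,-0.205],
    [0,-0.002,-0.213],
    [0,-0.002,-0.217],
    [0,-0.002,-0.217],
  ],
  rot=[
    [0,0,0],
    [0,0,0],
    [0,0,0],
    [0,0,0],
    [0,0,0],
    [0,0,0],
    [0,0,0],
    [0,0,0],
    [0,0,0],
  ],
)

```text
time: 10.5
ee_pos: [0.5698, -0.3722, 0.0039]
eef_rot: [0.729, 0.685, 0.0, -0.0]
ft_force: [0.1, -0.0, 0.2]
width: 0.0696
grip_force: 0.0
```

Request:
arm_command(
  xyz=[
    [0,0,0],
    [0,0,0],
    [0,0,0],
    [0,0,0],
    [0,0,0],
    [0,0,0],
    [0,0,0],
    [0,0,0],
    [0,0,0],
    [0,0,0],
  ],
  rot=[
    [0,0,0],
    [0,0,0],
    [0,0,0],
    [0,0,0],
    [0,0,0],
    [0,0,0],
    [0,0,0],
    [0,0,0],
    [0,0,0],
    [0,0,0],
  ],
  grip=0,
  squeeze=15,
)

```text
time: 11.33
ee_pos: [0.5691, -0.3736, 0.0037]
eef_rot: [0.729, 0.684, 0.0, 0.0]
ft_force: [-0.6, -0.4, 2.0]
width: 0.0321
grip_force: 15.0
```

Request:
arm_command(
  xyz=[
    [0,0,0.03],
    [0,0,0.07],
    [0,0,0.11],
    [0,0,0.15],
    [0,0,0.18],
    [0,0,0.2],
    [0,0,0.2],
  ],
  rot=[
    [0,0,0],
    [0,0,0],
    [0,0,0],
    [0,0,0],
    [0,0,0],
    [0,0,0],
    [0,0,0],
  ],
)

```text
time: 11.92
ee_pos: [0.5704, -0.375, 0.2089]
eef_rot: [0.729, 0.684, 0.001, 0.003]
ft_force: [-0.3, -0.5, -0.6]
width: 0.0321
grip_force: 15.0
```

Request:
arm_command(
  xyz=[
    [-0.001,0.03,0],
    [-0.002,0.065,0],
    [-0.0035,0.105,0],
    [-0.005,0.145,0],
    [-0.006,0.185,0],
    [-0.0075,0.225,0],
    [-0.009,0.265,0],
    [-0.01,0.305,0],
    [-0.0115,0.345,0],
    [-0.013,0.385,0],
    [-0.014,0.42,0],
    [-0.0155,0.455,0],
    [-0.0165,0.485,0],
    [-0.0175,0.505,0],
    [-0.0175,0.519,0],
    [-0.0175,0.519,0],
    [-0.0175,0.519,0],
  ],
  rot=[
    [0,0,-0.03],
    [0,0,-0.06],
    [0,0,-0.09],
    [0,0,-0.128],
    [0,0,-0.128],
    [0,0,-0.128],
    [0,0,-0.128],
    [0,0,-0.128],
    [0,0,-0.128],
    [0,0,-0.128],
    [0,0,-0.128],
    [0,0,-0.128],
    [0,0,-0.128],
    [0,0,-0.128],
    [0,0,-0.128],
    [0,0,-0.128],
    [0,0,-0.128],
  ],
)

```text
time: 13.33
ee_pos: [0.5514, 0.145, 0.203]
eef_rot: [0.772, 0.636, -0.001, 0.0]
ft_force: [-0.8, -1.1, -1.3]
width: 0.0321
grip_force: 15.0
```

Request:
arm_command(
  xyz=[
    [0,0,0],
    [0,0,0],
    [0,0,0],
    [0,0,0],
    [0,0,-0.015],
    [0,0,-0.03],
    [0,0,-0.045],
    [0,0,-0.06],
    [0,0,-0.07],
    [0,0,-0.077],
    [0,0,-0.077],
    [0,0,-0.077],
  ],
  rot=[
    [-0.06,0.012,0],
    [-0.14,0.027,0],
    [-0.22,0.043,0],
    [-0.3,0.058,0],
    [-0.36,0.07,0],
    [-0.377,0.073,0],
    [-0.377,0.073,0],
    [-0.377,0.073,0],
    [-0.377,0.073,0],
    [-0.377,0.073,0],
    [-0.377,0.073,0],
    [-0.377,0.073,0],
  ],
)

```text
time: 14.33
ee_pos: [0.5517, 0.1447, 0.1268]
eef_rot: [0.758, 0.624, -0.147, 0.121]
ft_force: [0.6, 0.1, 0.2]
width: 0.0317
grip_force: 15.0
```

```bash
python3 s.py; python3 -c "
from h import *
a=snap('scene','sc3');b=snap('top','tp3')
a=cv2.resize(a[110:270,370:570],(500,400));b=cv2.resize(b[140:290,20:220],(300,400))
cv2.imwrite('pics/d3.png',np.hstack([a,b])[:,:,::-1])"
```

```text
14.3333 [0.5517 0.1447 0.1268] slope coords -0.0017459021036188255 -0.0007471942702156212 0.012061487990213476
[[ 0.9273 -0.001  -0.3743]
 [-0.0011 -1.      0.    ]
 [-0.3743  0.0004 -0.9273]] [-0.9112  0.4881  0.5249  1.5895  0.078   1.3453 -0.6307] [0.6093 0.1151 0.2322]
```

View pics/d3.png

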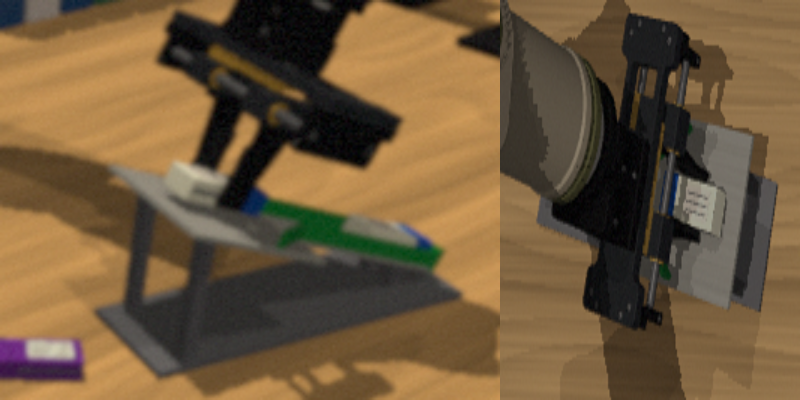

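The second mailer is held just as the first was, at about (210,190) in the crop, and the first still sits at the stop. I'll lower it and release.

Request:
arm_command(
  xyz=[
    [0,0,-0.003],
    [0,0,-0.006],
    [0,0,-0.006],
    [0,0,-0.006],
  ],
  rot=[
    [0,0,0],
    [0,0,0],
    [0,0,0],
    [0,0,0],
  ],
)

```text
time: 14.77
ee_pos: [0.5514, 0.1455, 0.1205]
eef_rot: [0.757, 0.624, -0.147, 0.121]
ft_force: [0.2, -0.6, -0.7]
width: 0.032
grip_force: 15.0
```

Request:
arm_command(
  xyz=[
    [0,0,0],
    [0,0,0],
    [0,0,0],
    [0,0,0],
    [0,0,0],
    [0,0,0],
    [0,0,0],
    [0,0,0],
    [0,0,0],
    [0,0,0],
    [0,0,0],
    [0,0,0],
    [0,0,0],
    [0,0,0],
  ],
  rot=[
    [0,0,0],
    [0,0,0],
    [0,0,0],
    [0,0,0],
    [0,0,0],
    [0,0,0],
    [0,0,0],
    [0,0,0],
    [0,0,0],
    [0,0,0],
    [0,0,0],
    [0,0,0],
    [0,0,0],
    [0,0,0],
  ],
  grip=0.8,
)

```text
time: 15.93
ee_pos: [0.5515, 0.1455, 0.1206]
eef_rot: [0.757, 0.624, -0.147, 0.121]
ft_force: [-0.3, 0.6, -0.2]
width: 0.0699
grip_force: 0.0
```

Request:
arm_command(
  xyz=[
    [0.002,0.01,0.03],
    [0.004,0.02,0.06],
    [0.004,0.02,0.1],
    [0.004,0.0,0.13],
    [0.004,-0.04,0.13],
    [0.004,-0.08,0.13],
    [0.004,-0.12,0.13],
    [0.004,-0.16,0.13],
    [0.004,-0.2,0.13],
    [0.004,-0.24,0.13],
    [0.004,-0.28,0.13],
    [0.004,-0.32,0.13],
    [0.004,-0.32,0.13],
  ],
  rot=[
    [0,0,0],
    [0,0,0],
    [0.1,-0.019,0],
    [0.2,-0.039,0],
    [0.3,-0.058,0],
    [0.377,-0.073,0],
    [0.377,-0.073,0],
    [0.377,-0.073,0],
    [0.377,-0.073,0],
    [0.377,-0.073,0],
    [0.377,-0.073,0],
    [0.377,-0.073,0],
    [0.377,-0.073,0],
  ],
)

```text
time: 17.02
ee_pos: [0.5532, -0.1841, 0.2512]
eef_rot: [0.775, 0.632, -0.001, 0.002]
ft_force: [-0.5, -0.8, 0.5]
width: 0.0693
grip_force: 0.0
```

```bash
python3 -c "
from h import *
a=snap('scene','sc4');b=snap('top','tp4')
a=cv2.resize(a[110:270,370:570],(400,320));b=cv2.resize(b[140:290,20:220],(400,320))
cv2.imwrite('pics/d4.png',np.hstack([a,b])[:,:,::-1])
for z,x in((.046,.198),(.076,.124)):
  c,s=np.cos(1.3788),np.sin(1.3788);print(np.array(pix('top',[.5504+c*x,.142+s*x,z])))"
```

```text
[ 66.61220643 201.39963864]
[ 96.88236836 207.04623895]
```

View pics/d4.png

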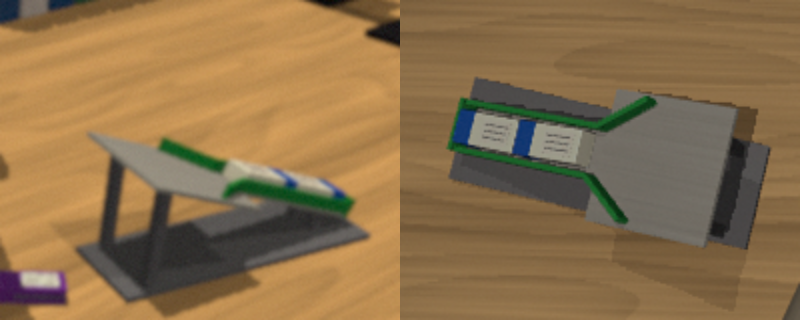

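Both mailers lie label up, caps downhill, queued tightly against the stop, with caps at (463,127) and (523,138) in the right crop. I'm handing the job in.

```bash
python3 -c "
from bench import r
print(r.close_job())"
```

```text
the job is handed in; nothing more can be done
None
```

Both blue-capped mailers are queued at the bottom of the chute, label up and cap end downhill, the first against the stop; the arm never touched the yellow one, and I handed the job in at about 17 s.

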